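# Fit fresh battery modules into the bench supply

## Robot

A 6-joint arm with a two-finger parallel gripper is mounted at the origin on the work surface. World frame = base frame: x ahead of the robot, y to its left, z up, the work surface at z = 0. Lengths are in m, angles in rad, forces in N, time in s.
With the tool pointing down it reaches from about 0.35 to 0.975 m from the base axis. Payload 7.1 kg.
Tool frame: the origin (TCP) lies midway between the tips of the shut fingers; the grasp point (between the pads) lies 19 mm behind it; z points along the fingers, y is the line along which they close (so a half turn about z gives the same grasp; the last joint's range is limited). The gripper opens to 88 mm and grips with 3 to 60 N. Pads are 20 mm wide; open, the fingers measure 115 mm over their backs; the gripper's body (75 mm by 178 mm) begins 61 mm behind the grasp point.
Start: joints at [1.196, 0.423, 1.63, -0, 1.089, -0.019], TCP at [0.218, 0.586, 0.223] pointing down, gripper open.
Joint ranges: [-3, 3], [-0.9, 2.11], [0.09, 2.58], [-1.31, 4.45], [0.11, 2.69], [-2.54, 2.54]. Speed limits (rad/s): [2.39, 2.39, 3.01, 3.14, 3.14, 3.14].

## Interface

Orientations are given as [roll, pitch, yaw] about the fixed x, y, z axes, in that order (R = Rz(yaw) Ry(pitch) Rx(roll)).
In Python, from station import * gives the robot as it stands. The module is installed in compiled form; this text tells all that it offers. Calls block until the motion is done:
- move_pose(position, orientation): joint-space move of the TCP to a pose.
- line_to(position, feed=0.15, attitude=None, f_stop=None): straight line of the TCP; attitude=None keeps the orientation; feed is the mean speed in m/s. With f_stop (N) it stops when the force on the tool has changed by that much, and returns True; else False.
- movej(angles): joint-space move.
- command_gripper(opening): finger opening in m; the grip force is fixed at half the most; returns when the fingers have stopped.
- wait(seconds).
- solve_ik(position, orientation): joint angles nearest the present ones, or None.
- camera(name): name is "scene" or "top" or "wrist"; returns a dict with "img" (400x640x3 uint8, red, green, blue), "fov_y" (degrees; the focal length in pixels is half the picture's height over the tangent of half this angle, whatever the lens; pixels are square), "cx", "cy" (the principal point, pixels), "cam_to_world" (4x4, takes a point from camera to world coordinates). Camera axes: x right, y up, looking along -z (the intrinsics and any distortion apply to the point x, -y, -z); pixel columns grow to the right and rows downward; lengths in m; the calibration is good to about 2 mm. A picture is of the moment at which its call begins. There is no depth.
A pose or a line that the arm cannot do raises IKError and nothing moves.
- finish_job(): hands the job in; it is judged then, once.
Readings, each from a call of its own:
- get_time_s(): time.
- get_joint_pos(): joint angles.
- get_joint_velocities(): joint speeds.
- get_tau(): joint torques, N m.
- get_position(): TCP position.
- get_ee_rot(): TCP orientation.
- get_ft_force(): force on the tool from outside, world axes, zero at the start.
- get_ft_torque(): the same for the moment, N m.
- get_grip_width(): finger opening in m.
- get_grip_force(): force on a finger pad.
Only numpy, scipy, OpenCV 4.12 (cv2) and the standard library are available. Lean on these libraries where they do the work, as an engineer would, in place of code of your own. Each camera call takes 0.05 s, during which the arm holds its last target. There are 200 camera calls.

## Task

Press the bench supply's push-push power switch so that it comes out (off), lift the cover plate off its two pins and lay it flat on the blue mat, then stand every yellow battery module upright on the floor of a slot in the bay, one to a slot; leave the red spent module and everything else alone. Seat the cover back down on both pins, flush with the rim, and only then press the power switch so that it stays latched in (on). The switch must be out all the time the cover is off.

Things in the scene. Friction and masses are not known exactly. Their poses are not given: they have to be found in the camera images.
- supply: bench power supply, blue, fixed. Origin: centre of its battery bay, on the table plane; z up. Housing round the bay: 108 mm (x) by 236 mm (y), rim 70 mm high. Towards -x a lower console (80 by 150 mm, top at z = 45 mm, middle at x = -94 mm, y = 0) carries the power switch
- bay_floor (a point): centre of the floor of the open-topped bay, 8 mm above the table. Bay: 96 mm (x) by 188 mm (y) inside, 62 mm deep to the rim. Three ribs along x (4 mm thick, 8 mm high, at y = -48, 0, 48 mm) part it into four slots 44 mm wide in y, centred at y = -72, -24, 24, 72 mm
- pin_a (a point): foot of one cover pin, at rim level: round-topped steel, 8 mm diameter, standing 16 mm above the rim, at x = 0, y = -106 mm of the supply
- pin_b (a point): foot of the other cover pin, the same, at x = 0, y = 106 mm of the supply
- power_switch (a joint): travel (m) of the push-push power switch, pressed straight down: about 0 = out (off), about 0.0105 = latched in (on), 0.022 = fully down. Each press right down to the stop and release toggles it between out and in; a press that stops short of 0.021 may not toggle it. Its spring needs about 2 N to start and 6 N fully down. It starts in
- switch_top (a point): middle of the top of the switch cap, a white square 40 by 40 mm (a red skirt shows below it while out) on the console; the top is 75 mm above the table when out, 64.5 mm when latched in, 53 mm when fully down
- cover_handle (a point): cover plate of the bay: aluminium, 112 mm (x) by 236 mm (y) by 5 mm, 0.25 kg, with a 13 mm through hole at x = 0, y = +-106 mm for each pin and a black handle bar on top, 14 mm thick (x), 90 mm long (y), 30 mm high. This point is the centre of the handle, 20 mm above the plate's underside; z up. It starts seated on the pins; either way round fits
- cover_mat: blue fabric mat, 290 mm (x) by 170 mm (y) by 3 mm, fixed and empty. Origin: centre of its underside, on the table
- module_mat: black rubber mat of the same size, fixed, on the other side of the supply; the modules stand on it. Origin: centre of its underside
- module0_mid (a point): fresh battery module, yellow; may be absent. 60 mm (x) by 36 mm (y) by 34 mm high block with a black grip fin across its middle on top, 14 mm thick (x) by 30 mm (y) by 24 mm high, so 58 mm in all; 0.16 kg. This point is its centre, 29 mm above its underside; z up
- module1_mid (a point): fresh battery module, yellow; may be absent. 60 mm (x) by 36 mm (y) by 34 mm high block with a black grip fin across its middle on top, 14 mm thick (x) by 30 mm (y) by 24 mm high, so 58 mm in all; 0.16 kg. This point is its centre, 29 mm above its underside; z up
- module2_mid (a point): fresh battery module, yellow; may be absent. 60 mm (x) by 36 mm (y) by 34 mm high block with a black grip fin across its middle on top, 14 mm thick (x) by 30 mm (y) by 24 mm high, so 58 mm in all; 0.16 kg. This point is its centre, 29 mm above its underside; z up
- module3_mid (a point): fresh battery module, yellow; may be absent. 60 mm (x) by 36 mm (y) by 34 mm high block with a black grip fin across its middle on top, 14 mm thick (x) by 30 mm (y) by 24 mm high, so 58 mm in all; 0.16 kg. This point is its centre, 29 mm above its underside; z up
- spent_mid (a point): spent battery module, red, to be left alone. 60 mm (x) by 36 mm (y) by 34 mm high block with a black grip fin across its middle on top, 14 mm thick (x) by 30 mm (y) by 24 mm high, so 58 mm in all; 0.16 kg. This point is its centre, 29 mm above its underside; z up
- driver: bystander: a 180 mm screwdriver lying on the bench. Origin: its underside or middle
- tape_roll: bystander: a blue tape roll, 90 mm across and 25 mm high. Origin: its underside or middle
- flux_bottle: bystander: a small clear bottle with a red cap, 48 mm across and 110 mm high. Origin: its underside or middle
- pen_cup: bystander: an empty clear pen cup, 72 mm across and 95 mm high. Origin: its underside or middle
- meter: bystander: a yellow hand multimeter lying flat, 70 by 130 by 32 mm. Origin: its underside or middle
- spool: bystander: a grey metal spool, 60 mm across and 42 mm high. Origin: its underside or middle
- spanner: bystander: a 150 mm spanner lying on the bench. Origin: its underside or middle
Things that resemble listed ones, but are neither listed nor needed, are in the scene too. What is shaped like the part that bears module2_mid but green or turquoise is not meant. What is shaped like the part that bears module1_mid but green is not meant.

How it is judged:
On the way, in this order (a step that is already met when the one before it is completed fails the run):
1. the cover lies flat on the blue mat, let go, with the switch out (x of cover_handle in the frame of cover_mat between -0.06 and 0.06 m and y of cover_handle in the frame of cover_mat between -0.05 and 0.05 m and z of cover_handle in the frame of cover_mat below 0.028 m and angle between cover_handle's own z axis and vertical below 0.05 rad and contact force between cover and the fingers below 0.1 N and value of joint power_switch below 0.004 m), for 0.2 s.
2. every yellow module stands on the floor of the bay (x of module0_mid in the frame of supply between -0.024 and 0.024 m and y of module0_mid in the frame of supply between -0.094 and 0.094 m and z of module0_mid in the frame of supply between 0.032 and 0.0415 m and angle between each of module0_mid, module1_mid, module2_mid, module3_mid's own z axis and vertical below 0.12 rad and x of module1_mid in the frame of supply between -0.024 and 0.024 m and y of module1_mid in the frame of supply between -0.094 and 0.094 m and z of module1_mid in the frame of supply between 0.032 and 0.0415 m and x of module2_mid in the frame of supply between -0.024 and 0.024 m and y of module2_mid in the frame of supply between -0.094 and 0.094 m and z of module2_mid in the frame of supply between 0.032 and 0.0415 m and x of module3_mid in the frame of supply between -0.024 and 0.024 m and y of module3_mid in the frame of supply between -0.094 and 0.094 m and z of module3_mid in the frame of supply between 0.032 and 0.0415 m), for 0.2 s.
3. the cover is seated on both pins, with the modules in and the switch still out (all of step 2 and horizontal distance between cover_handle and supply below 0.006 m and z of cover_handle in the frame of supply below 0.093 m and angle between cover_handle's own z axis and vertical below 0.03 rad and angle between the y axis of cover_handle and the y axis of supply, either way round below 0.06 rad and value of joint power_switch below 0.004 m), for 0.2 s.
4. the switch is latched in (value of joint power_switch between 0.0075 and 0.014 m and contact force between power_switch and the fingers below 0.1 N), for 0.3 s.
At the end, for the whole second after the job is handed in: All yellow modules present are upright (0.12 rad), centre 32 to 41.5 mm above the table in the bay; cover on both pins: centred to 6 mm, flush to 3 mm, turned under 0.06 rad, tilted under 0.03 rad, at rest; switch latched in (7.5 to 14 mm); red module within 60 mm of its start (all of step 2 and horizontal distance between cover_handle and supply below 0.006 m and z of cover_handle in the frame of supply below 0.093 m and angle between cover_handle's own z axis and vertical below 0.03 rad and angle between the y axis of cover_handle and the y axis of supply, either way round below 0.06 rad and value of joint power_switch between 0.0075 and 0.014 m and linear speed of cover below 0.02 m/s and distance of spent_mid from where it was at the start of the episode below 0.06 m); the robot touches nothing.
It fails at once if the cover is off the housing while the switch is in (distance between cover_handle and supply above 0.12 m and value of joint power_switch above 0.007 m).
It fails at once if the red spent module is moved by more than 60 mm (distance of spent_mid from where it was at the start of the episode above 0.06 m).
It fails at once if a bystander is moved by more than 40 mm (distance of any of driver, tape_roll, flux_bottle, pen_cup, meter, spool, spanner from where it was at the start of the episode above 0.04 m).
Of module0, module1, module2, module3 only 2 to 4 are there at a start; the rules pass over those that are not, and their reading is None.
At some moment in a run one of module0, module1, module2, module3 may be knocked a few centimetres aside while the robot is not near it.
It also fails if it takes over 210 s, if anything falls off the work surface, if the arm or the gripper's body presses on something with over 40 N, if the wrist force passes 120 N, or if a joint passes its speed limit or range.

## Working session

There is one attempt and no reset: what is moved stays moved. The work goes in short steps, each a Python script; the robot and the scene stay as the last script left them, time stands still between calls to the robot, and variables do not carry over. Pictures are saved under pics/ and viewed, at most 14 in all, crops included, and the job is handed in when it is done.

```bash
mkdir -p pics; ls
cat > h.py <<'E'
from station import *
import numpy as np, cv2
def snap(name,fn=None):
    c=camera(name)
    if fn: cv2.imwrite('pics/'+fn,c['img'][:,:,::-1]); np.savez('pics/'+fn+'.npz',**{k:np.array(v) for k,v in c.items()})
    return c
def load(fn): return dict(np.load('pics/'+fn+'.npz',allow_pickle=True))
def pix2w(c,u,v,z):
    f=200/np.tan(np.radians(float(c['fov_y']))/2); T=np.array(c['cam_to_world'])
    d=T[:3,:3]@np.array([(u-c['cx'])/f,-(v-c['cy'])/f,-1]); o=T[:3,3]
    return o+d*(z-o[2])/d[2]
def w2pix(c,p):
    f=200/np.tan(np.radians(float(c['fov_y']))/2); T=np.array(c['cam_to_world'])
    q=T[:3,:3].T@(np.array(p)-T[:3,3]); return np.array([c['cx']+f*q[0]/-q[2], c['cy']-f*q[1]/-q[2]])
E
python3 - <<'E'
from h import *
for n in ('top','scene'):
    c=snap(n,n+'0.png'); print({k:v for k,v in c.items() if k!='img'})
E
```

```text
pics
{'fov_y': 47.26545599733194, 'cx': 315.2777902485849, 'cy': 195.73965920087875, 'cam_to_world': array([[-0.01627685,  0.99623198, -0.08518742,  0.41958498],
       [-0.99971545, -0.0147293 ,  0.01876351, -0.04158524],
       [ 0.01743806,  0.08546859,  0.99618825,  1.43920097],
       [ 0.        ,  0.        ,  0.        ,  1.        ]])}
{'fov_y': 43.180704873808466, 'cx': 320.25351707184757, 'cy': 199.9652225839851, 'cam_to_world': array([[-0.68120825, -0.50945465,  0.5257483 ,  1.29527099],
       [ 0.73188636, -0.49083951,  0.47267211,  0.65059541],
       [ 0.01725304,  0.70677615,  0.70722684,  1.14644309],
       [ 0.        ,  0.        ,  0.        ,  1.        ]])}
```

View pics/top0.png

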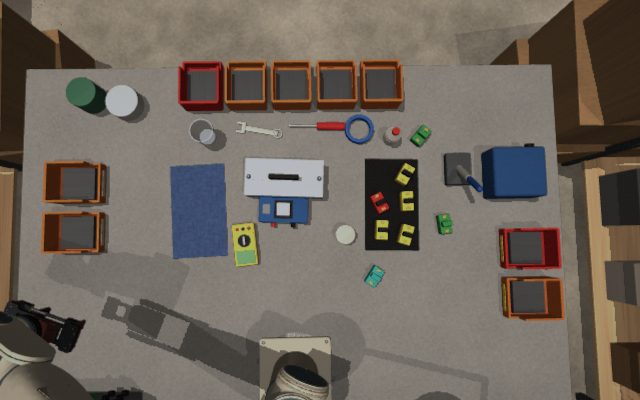

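View pics/scene0.png

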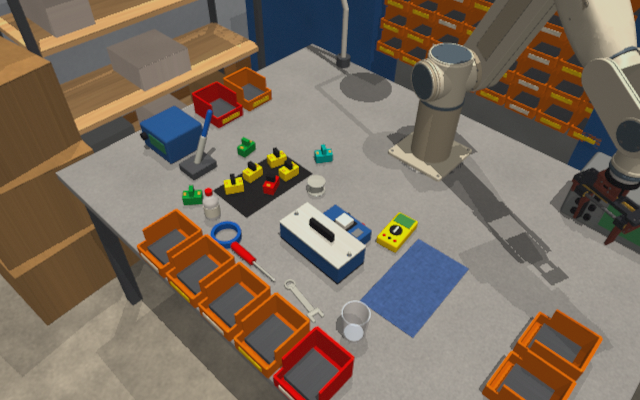

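Top: the supply is around (284,190) with its console towards the robot and the switch at (284,209). The blue mat is at (199,211). The black mat holds four yellow modules, near (405,174), (407,201), (382,230) and (406,235), plus the red one at (379,203). I'll enlarge.

Run:
```python
from h import *
i=cv2.imread('pics/top0.png')
a=cv2.resize(i[150:260,355:430],None,fx=5.3,fy=5.3,interpolation=cv2.INTER_CUBIC)
cv2.imwrite('pics/c1.png',a)
b=cv2.resize(i[148:264,160:335],None,fx=4.5,fy=4.5,interpolation=cv2.INTER_CUBIC)
cv2.imwrite('pics/c2.png',b)
c=load('top0.png'); s=load('scene0.png')
# check height/lens: known corners: mats
for u,v in [(170,166),(224,164),(228,256),(175,259)]: print(pix2w(c,u,v,.003).round(3))
for u,v in [(365,159),(419,159),(418,250),(365,249)]: print(pix2w(c,u,v,.003).round(3))
print('cover corners',[pix2w(c,u,v,.075).round(3) for u,v in [(244,157),(324,160),(323,199),(243,195)]])
for u,v in [(421,239),(470,268),(411,336),(362,307)]: print('scene mat',pix2w(s,u,v,.003).round(3))
```

```text
[0.643 0.388 0.003]
[0.647 0.218 0.003]
[0.358 0.206 0.003]
[0.352 0.37  0.003]
[ 0.657 -0.229  0.003]
[ 0.655 -0.401  0.003]
[ 0.367 -0.388  0.003]
[ 0.373 -0.221  0.003]
cover corners [array([0.656, 0.145, 0.075]), array([ 0.644, -0.095,  0.075]), array([ 0.526, -0.09 ,  0.075]), array([0.542, 0.149, 0.075])]
scene mat [0.357 0.215 0.003]
scene mat [0.35  0.378 0.003]
scene mat [0.642 0.383 0.003]
scene mat [0.662 0.239 0.003]
```

View pics/c1.png

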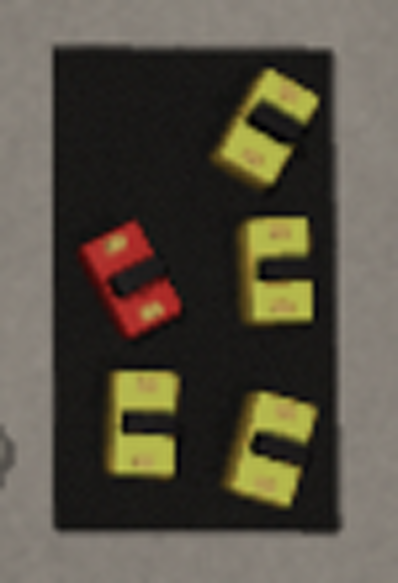

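View pics/c2.png

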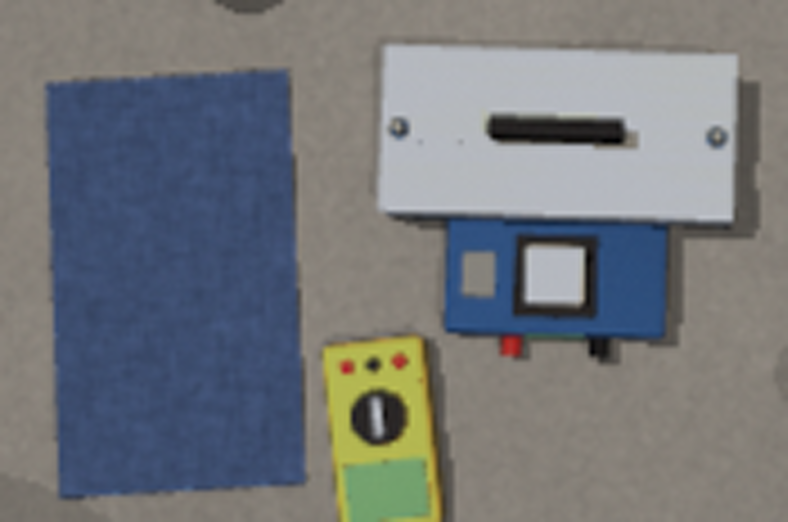

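Crops. The blue mat, pins (398,127) and (716,137), handle (488–625, 117–144) and switch cap (525–586, 245–305) are all clear. The four yellow modules have their long axes roughly along world x. Next I'll measure these with code.

```bash
cat >> h.py <<'E'
def modules(c,z=.037,xr=(.33,.70),yr=(-.45,-.17),fn=None):
    """yellow modules: list of (x,y,yaw of long axis, L, W) from top faces"""
    hsv=cv2.cvtColor(np.ascontiguousarray(c['img']),cv2.COLOR_RGB2HSV)
    m=cv2.inRange(hsv,(22,110,130),(36,255,255))
    vv,uu=np.nonzero(m); 
    if len(uu)==0: return []
    k=max(3,int(round(np.hypot(*(w2pix(c,[.5,-.3,z])-w2pix(c,[.5,-.282,z])))))|1)
    mc=cv2.morphologyEx(m,cv2.MORPH_CLOSE,np.ones((k,k),np.uint8))
    out=[]
    for cn in cv2.findContours(mc,cv2.RETR_EXTERNAL,cv2.CHAIN_APPROX_NONE)[0]:
        h=cv2.convexHull(cn)[:,0,:]
        P=np.array([pix2w(c,u,v,z)[:2] for u,v in h],np.float32)
        if len(P)<4: continue
        (x,y),(w,l),a=cv2.minAreaRect(P*1000)
        x,y,w,l=x/1e3,y/1e3,w/1e3,l/1e3
        if w>l: yaw=np.radians(a); L,W=w,l
        else: yaw=np.radians(a+90); L,W=l,w
        yaw=(yaw+np.pi/2)%np.pi-np.pi/2
        if xr[0]<x<xr[1] and yr[0]<y<yr[1] and L>.03: out.append((x,y,yaw,L,W))
    return sorted(out)
E
python3 - <<'E'
from h import *
c=load('top0.png')
g=lambda U,V,z:pix2w(c,(U+.5)/4.5-.5+160,(V+.5)/4.5-.5+148,z)
pa=g(716,137,.083);pb=g(398,127,.083); print('pins',pa,pb,np.linalg.norm(pa-pb),(pa+pb)/2,'yaw',np.arctan2(*(-(pb-pa)[:2]*[1,-1])))
co=[g(*p,.075) for p in [(382,44),(737,54),(734,221),(378,212)]];print('cover',np.mean(co,0),[np.linalg.norm(co[i]-co[i-1]).round(4) for i in range(4)])
print('handle',(g(488,117,.105)+g(625,144,.105))/2)
print('switch',g(555,275,.0645),[g(525,245,.0645),g(586,305,.0645)])
m=[g(*p,.003) for p in [(48,84),(289,70),(305,483),(61,497)]];print('mat',np.mean(m,0),[np.linalg.norm(m[i]-m[i-1]).round(4) for i in range(4)])
for q in modules(c): print(np.round(q,4))
E
```

```text
pins [ 0.58844803 -0.07828858  0.083     ] [0.59809263 0.13236461 0.083     ] 0.21087386350774553 [0.59327033 0.02703802 0.083     ] yaw -0.045752307437290585
cover [0.59398079 0.02690745 0.075     ] [np.float64(0.1128), np.float64(0.2376), np.float64(0.1124), np.float64(0.2366)]
handle [0.59144875 0.02635861 0.105     ]
switch [0.49938739 0.03042582 0.0645    ] [array([0.51979162, 0.05026982, 0.0645    ]), array([0.47901325, 0.00995399, 0.0645    ])]
mat [0.50229081 0.29724546 0.003     ] [np.float64(0.2877), np.float64(0.1685), np.float64(0.2886), np.float64(0.1677)]
[ 0.4174 -0.3452 -0.2991  0.0583  0.035 ]
[ 0.4328 -0.2695 -0.0297  0.0582  0.0338]
[ 0.5221 -0.3524 -0.0153  0.0558  0.0342]
[ 0.6052 -0.3487 -0.5328  0.0587  0.0348]
```

```bash
cat >> h.py <<'E'
SUP=np.array([.5935,.0270]); SY=-.0457
def sup(x,y): c,s=np.cos(SY),np.sin(SY); return SUP+np.array([c*x-s*y,s*x+c*y])
def down(theta,p):
    """tool down with closing line along direction theta; the branch with least |j6|"""
    b=[]
    for y in (theta+np.pi/2,theta-np.pi/2):
        o=[np.pi,0,(y+np.pi)%(2*np.pi)-np.pi]; q=solve_ik(list(p),o)
        if q is not None: b.append((abs(q[5]),o))
    return min(b)[1]
def P(xy,z): return [float(xy[0]),float(xy[1]),float(z)]
def press():
    command_gripper(0.0)
    s=sup(-.094,0); o=down(SY+np.pi/2,P(s,.14))
    move_pose(P(s,.14),o); line_to(P(s,.085),.1)
    r=line_to(P(s,.0505),.03,f_stop=18); print('press',r,np.round(get_position(),4),np.round(get_ft_force(),1))
    line_to(P(s,.14),.08); print('t',get_time_s())
E
python3 - <<'E'
from h import *
print(get_ee_rot())
p=get_position(); line_to([p[0]+.05,p[1]-.1,.25],.2)
press()
h=P(SUP,.30); o=down(SY,h); print(o); move_pose(h,o); print(np.round(get_joint_pos(),2))
command_gripper(.06)
c=snap('wrist','w1.png'); print({k:np.round(v,4) for k,v in c.items() if k!='img'})
E
```

```text
[-3.14018689e+00 -3.01714808e-05  2.78578582e+00]
press True [0.4996 0.0313 0.0533] [-1.5  0.1  6.7]
t 6.9833
[3.141592653589793, 0, 1.5250963267948965]
[ 0.03  0.3   1.63 -0.    1.22  0.07]
{'fov_y': np.float64(69.5471), 'cx': np.float64(319.7025), 'cy': np.float64(197.8558), 'cam_to_world': array([[ 9.989e-01,  4.480e-02,  1.190e-02,  5.977e-01],
       [-4.630e-02,  9.660e-01,  2.542e-01,  9.610e-02],
       [-1.000e-04, -2.545e-01,  9.671e-01,  4.609e-01],
       [ 0.000e+00,  0.000e+00,  0.000e+00,  1.000e+00]])}
```

View pics/w1.png

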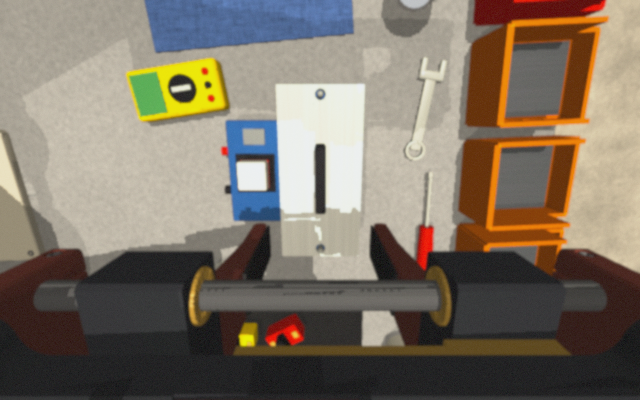

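Wrist view: the cover's pins are at about (320,94) and (320,247), the handle spans (320,145–213) and the cap is around (253,176). I'll check the cap height and the supply pose from these.

Run:
```python
from h import *
c=load('w1.png')
for z in (.053,.0645,.075):
    print(z,w2pix(c,P(sup(-.094,0),z)),[w2pix(c,P(sup(-.094+a,b),z)).round(0) for a in(-.02,.02) for b in(-.02,.02)])
print('pins',pa:=pix2w(c,320,247,.083),pb:=pix2w(c,320,94,.083),(pa+pb)/2,w2pix(c,P(sup(0,.106),.083)),w2pix(c,P(sup(0,-.106),.083)))
print('handle',pix2w(c,320,145,.105),pix2w(c,320,213,.105))
i=cv2.imread('pics/w1.png'); cv2.imwrite('pics/c3.png',cv2.resize(i[70:260,210:380],None,fx=3,fy=3,interpolation=cv2.INTER_CUBIC))
```

```text
0.053 [253.34209409 172.15614061] [array([240., 186.]), array([238., 158.]), array([268., 186.]), array([267., 158.])]
0.0645 [251.50030454 173.54543437] [array([238., 188.]), array([236., 159.]), array([267., 188.]), array([265., 159.])]
0.075 [249.72712537 174.88297414] [array([236., 189.]), array([234., 160.]), array([265., 189.]), array([264., 160.])]
pins [ 0.59012305 -0.0753108   0.083     ] [0.59957867 0.12969989 0.083     ] [0.59485086 0.02719455 0.083     ] [318.88223595  91.32022926] [319.08736012 249.36353316]
handle [0.59676527 0.06910692 0.105     ] [ 0.59276173 -0.01769513  0.105     ]
```

View pics/c3.png

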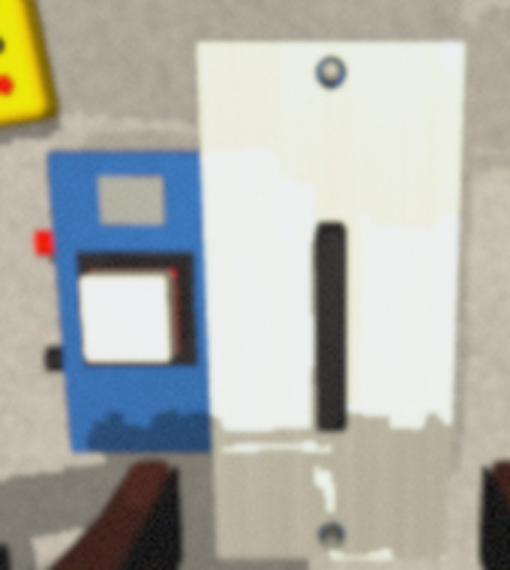

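The red skirt is visible, so the switch is out, and the supply pose agrees to about 1.5 mm. Now I'll lift the cover and lay it on the mat.

```bash
sed -i 's/^SUP=.*/SUP=np.array([.5940,.0271]); SY=-.0457/' h.py
python3 - <<'E'
from h import *
import json
o=down(SY,P(SUP,.2)); 
line_to(P(SUP,.12),.15,attitude=o); r=line_to(P(SUP,.079),.05,f_stop=8); print('down',r,get_position())
command_gripper(.0); print('w',get_grip_width(),get_grip_force())
g=get_position(); json.dump([list(map(float,g)),o],open('grasp.json','w'))
line_to(P(g[:2],.105),.04); print(np.round(get_ft_force(),2),get_grip_width())
line_to(P(g[:2],.18),.12)
mat=np.array([.502,.297]); b=[]
for d in (np.pi/2,-np.pi/2):
    om=[np.pi,0,o[2]+d+.04]; q=solve_ik(P(mat,.18),om); print(d,None if q is None else np.round(q,2)); b.append((abs(q[5]),om))
om=min(b)[1]
line_to(P(mat,.18),.15,attitude=om)
line_to(P(mat,.03),.12); r=line_to(P(mat,.0095),.03,f_stop=5); print('placed',r,get_position())
command_gripper(.06); p=get_position(); json.dump([list(map(float,p)),om],open('matpose.json','w'))
line_to(P(mat,.15),.15); print(get_time_s(),get_grip_width())
s=sup(-.15,.0); move_pose(P(s,.30),o)
snap('top','top1.png'); snap('scene','scene1.png'); print(modules(load('top1.png')))
E
```

```text
down False [0.59423497 0.0271054  0.07918652]
w 0.014108571619359222 29.99953329563141
[ 0.25  0.19 -3.03] 0.01364484746734365
1.5707963267948966 [ 0.51  0.41  1.76  0.    0.97 -1.05]
-1.5707963267948966 [ 0.51  0.41  1.76 -0.    0.97  2.09]
placed True [0.50181668 0.29688806 0.01183903]
20.0833 0.05972039339204798
[(0.3732433166503906, -0.3508379821777344, np.float64(-0.31442930989351314), 0.05867498016357422, 0.035296630859375), (0.432768310546875, -0.26949893188476565, np.float64(-0.02973206304186249), 0.058191741943359375, 0.033805511474609376), (0.52213427734375, -0.3523550109863281, np.float64(-0.01529160466312618), 0.055753372192382813, 0.03418069076538086), (0.6053562622070312, -0.34855319213867186, np.float64(-0.5272515007704239), 0.058764427185058594, 0.03502645874023438)]
```

View pics/top1.png

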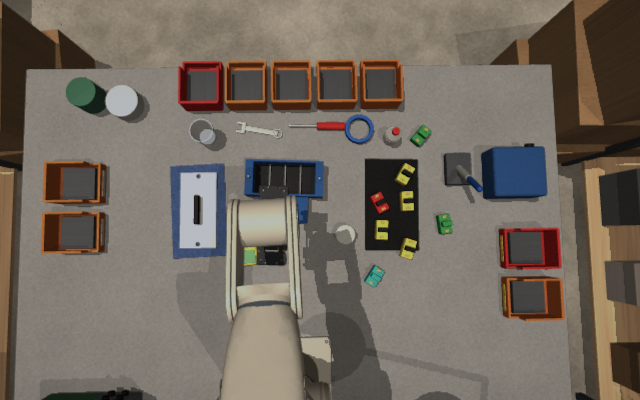

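The cover lies on the blue mat, with its handle at (197,210). One module was knocked, and its new pose was picked up by the detector. I'll place the first module and check it.

```bash
cat >> h.py <<'E'
def pick_place(m,slot):
    x,y,th=m[:3]; xy=(x,y); o=down(th,P(xy,.15))
    command_gripper(.036)
    move_pose(P(xy,.15),o); line_to(P(xy,.07),.15)
    r=line_to(P(xy,.0405),.05,f_stop=6); p=get_position(); print('pick',r,np.round(p,4))
    if r and p[2]>.046: line_to(P(xy,.15),.1); print('blocked'); return False
    command_gripper(0); print('w',round(get_grip_width(),4)); 
    line_to(P(xy,.16),.15); w=get_grip_width(); print('w',round(w,4))
    if w<.011: return False
    s=sup(0,slot); dth=(SY-th+np.pi/2)%np.pi-np.pi/2
    os=[np.pi,0,o[2]+dth]
    if solve_ik(P(s,.16),os) is None: os=down(SY,P(s,.16))
    move_pose(P(s,.16),os); line_to(P(s,.075),.12)
    r=line_to(P(s,.0425),.03,f_stop=5); p=get_position(); print('place',r,np.round(p,4),'t',get_time_s())
    return p
def release():
    command_gripper(.036); p=get_position(); line_to(P(p,.16),.2)
E
python3 - <<'E'
from h import *
m=modules(load('top1.png'))[1]
p=pick_place(m,.072)
if p is not False and p[2]<.049: release()
c=snap('top','top2.png')
print(np.round(modules(c),4))
print(np.round(modules(c,z=.042,yr=(-.1,.16)),4), sup(0,.072))
i=cv2.imread('pics/top2.png'); cv2.imwrite('pics/c4.png',cv2.resize(i[140:260,230:430],None,fx=3.5,fy=3.5,interpolation=cv2.INTER_CUBIC))
E
```

```text
pick False [ 0.4327 -0.2695  0.0403]
w 0.0138
w 0.0137
place True [0.5969 0.099  0.0456] t 29.3167
[[ 0.3732 -0.3508 -0.3144  0.0587  0.0353]
 [ 0.5206 -0.3523 -0.0146  0.0588  0.0342]
 [ 0.6052 -0.3485 -0.5273  0.0591  0.035 ]]
[] [0.59728925 0.09902483]
```

View pics/c4.png

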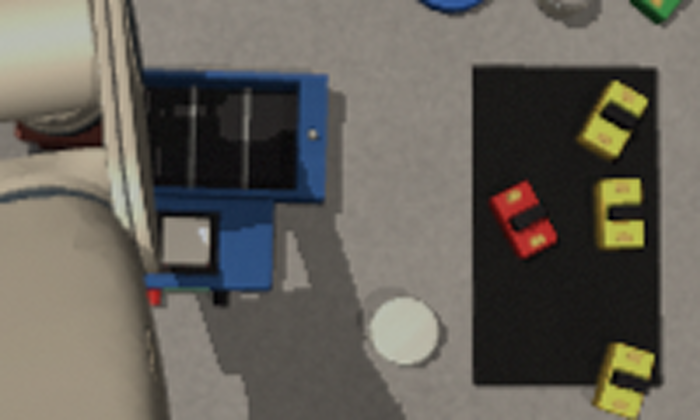

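The first module stopped at the floor height (0.0456). Carrying on with the other three, re-detecting before each pick.

Run:
```python
from h import *
for slot in (.024,-.024,-.072):
    ms=[m for m in modules(camera('top')) if .05<m[3]<.066 and .031<m[4]<.041]
    print(len(ms)); m=ms[-1]; print(np.round(m,3))
    p=pick_place(m,slot)
    if p is False or p[2]>.049: print('STOP'); break
    release()
move_pose(P((.42,.20),.30),down(SY,P((.42,.20),.30)))
c=snap('top','top3.png'); snap('scene','scene3.png'); print(np.round(modules(c),4), get_time_s())
i=cv2.imread('pics/top3.png'); cv2.imwrite('pics/c5.png',cv2.resize(i[140:260,160:430],None,fx=2.9,fy=2.9,interpolation=cv2.INTER_CUBIC))
```

```text
3
[ 0.605 -0.349 -0.527  0.059  0.035]
pick False [ 0.6054 -0.3486  0.0404]
w 0.0137
w 0.014
place True [0.5948 0.0511 0.0457] t 38.6417
2
[ 0.522 -0.352 -0.015  0.056  0.034]
pick False [ 0.5222 -0.3524  0.0404]
w 0.0141
w 0.0137
place True [0.5926 0.0031 0.0456] t 47.675
1
[ 0.373 -0.351 -0.314  0.059  0.035]
pick False [ 0.3732 -0.3508  0.0404]
w 0.0137
w 0.0136
place True [ 0.5906 -0.0447  0.0457] t 56.7667
[] 59.4
```

View pics/c5.png

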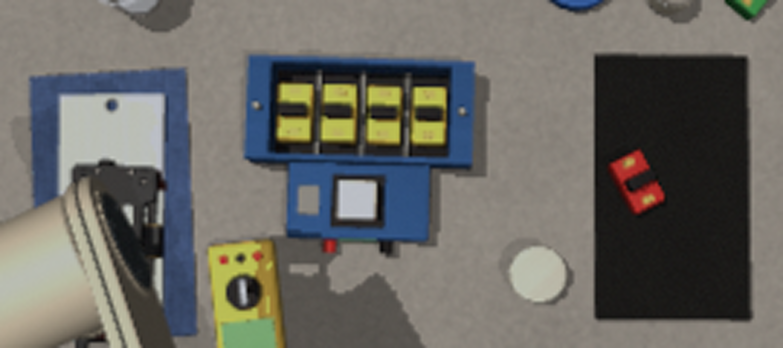

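All four modules stand in their slots. Now I'll regrasp the cover and seat it.

Run:
```python
from h import *
import json
g,o=json.load(open('grasp.json')); mp,om=json.load(open('matpose.json'))
command_gripper(.06)
move_pose(P(mp,.15),om); line_to(P(mp,.04),.15); print(line_to(P(mp,mp[2]),.04,f_stop=6),get_position())
command_gripper(0); print(get_grip_width())
line_to(P(mp,.18),.12); print(get_grip_width(),np.round(get_ft_force(),2))
line_to(P(g,.18),.15,attitude=o); line_to(P(g,.10),.1)
r=line_to(P(g,.0775),.02,f_stop=6); print('seat',r,np.round(get_position(),4),g,np.round(get_ft_force(),1),get_time_s())
```

```text
False [0.50114765 0.29651534 0.01147219]
0.014075784341490124
0.0135190316442563 [ 0.82  0.11 -3.63]
seat True [0.5938 0.0271 0.0785] [0.5939887593016238, 0.027089630669381557, 0.07901698350688711] [-0.1  0.4  4.7] 69.4167
```

Run:
```python
from h import *
p=get_position(); command_gripper(.06); line_to(P(p,.20),.12); line_to(P(p,.30),.15)
snap('wrist','w2.png')
i=cv2.imread('pics/w2.png'); cv2.imwrite('pics/c6.png',cv2.resize(i[70:260,210:380],None,fx=3,fy=3,interpolation=cv2.INTER_CUBIC))
```

```text
(no output)
```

View pics/c6.png

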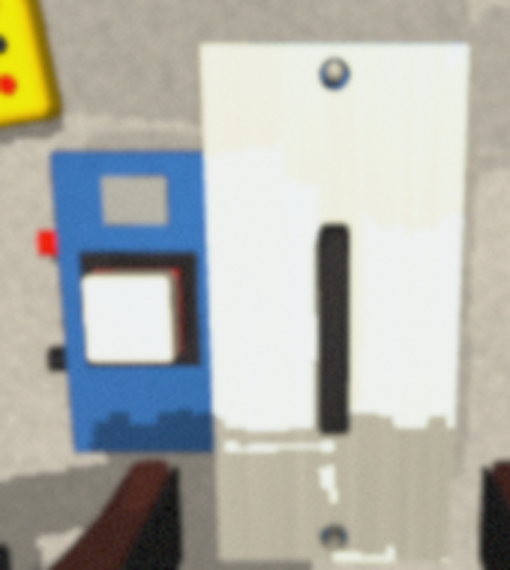

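The cover is back where it started, with both pins showing through at (334,73) and (334,537), and the switch is still out. Now I'll press the switch.

Run:
```python
from h import *
press(); wait(.5)
p=P(SUP,.30); move_pose(p,down(SY,p)); command_gripper(.06)
snap('wrist','w3.png')
i=cv2.imread('pics/w3.png'); cv2.imwrite('pics/c7.png',cv2.resize(i[70:260,210:380],None,fx=3,fy=3,interpolation=cv2.INTER_CUBIC))
```

```text
press True [0.5004 0.0314 0.0533] [-0.8 -0.3  7.9]
t 77.625
```

View pics/c7.png

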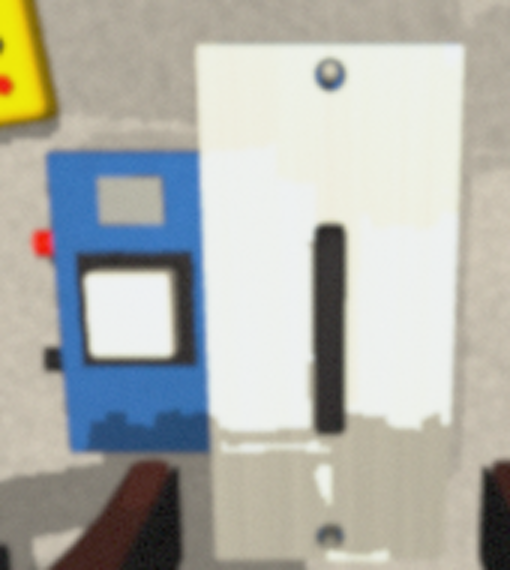

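The red skirt no longer shows, so the switch is latched in, and the cover is seated on both pins. Handing in.

```bash
python3 -c "
from station import *
print(finish_job())"
```

```text
the job is handed in; nothing more can be done
None
```

The job is handed in: all four yellow modules are in their slots, the cover is seated on both pins, and the switch is latched in (on); the hand-in call returned no verdict, so this rests on my camera and position checks.

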